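# Index the model-building table by one hole

### The job

The half-built benzene ring stands on the indexing table of the model-building jig. With the fingertips, press the red plunger down in its yellow-cheeked cup until its pin leaves the hole, push the table thus freed anticlockwise (seen from above) to the very next hole, not past it, and let the plunger spring fully up there, so that the table is locked again; then draw clear. Only touch and push: the benzene model rides along on its brass pegs and must not be touched or lifted, and everything else on the desk stays where it is.

Things in the scene. Friction and masses are not known exactly. Their poses are not given: they have to be found in the camera images.
- drum: fixed round grey drum of the indexing table, 264 mm across, 40 mm high; origin at the centre of its underside, on the turning axis; z up. Place and yaw vary. On top a fixed aluminium index ring with six black holes every 60 degrees, 110 mm from the axis. A blue guide block with a steel tube and a white ball stands on the ring in its +x direction, up to 142 mm from the axis, 70 mm high.
- axis_top (a point): point on the turning axis at the height of the turning plate's top, 50 mm above the desk; axes as the drum's
- next_hole (a point): centre of the mouth of the hole to turn to, on the index ring, 110 mm from the axis, 40 mm above the desk; the plunger's centre must end straight above it (it lies 60 degrees anticlockwise of the plunger's first hole)
- turntable (a joint): turn of the table (aluminium plate, 176 mm across, carrying the plunger's arm), rad, positive anticlockwise from above; 0 = in the first hole (start), 1.047 = in the next hole; play in a hole about 0.015 each way. Locked while the plunger is up in a hole; turns with 1 to 3 N at the plunger once it is pressed in.
- plunger (a joint): travel of the spring plunger, m: 0 = fully up (locked), 0.014 = pressed right down. Spring force about 4 N at the top, 10 N at the bottom. The pin (round-headed) leaves the hole at about 0.010; let go between holes it rides under the ring at about 0.010 and springs up by itself on reaching a hole.
- plunger_top (a point): centre of the top face of the red round plunger cap, 45 mm across; 72 mm above the desk when up, 58 mm when pressed right down; 110 mm from the axis, turns with the table
- cup (a point): centre of the mouth of the square cup round the cap, 88 mm above the desk, straight above the cap; turns with the table. Inside 50 x 50 mm: two yellow cheeks 6 mm thick, tops at 88 mm, 25 mm either side of its centre along the direction of turning; steel walls towards and away from the axis, tops at 70 mm. A fingertip pushed sideways in the cup bears on a cheek and turns the table.
- benzene: loose ball-and-stick ring lying on the turning plate, held in place by three brass pegs (14 mm high): six black balls of 23 mm on an 80 mm circle, three of them with white balls of 17 mm, 149 mm across and 23 mm high, 70 g; origin at the centre of its underside; must ride along untouched
- water: loose water model, one red 23 mm ball and two white 17 mm balls, 65 mm wide, 23 mm high; origin under the red ball; bystander near the drum
- methane: loose methane model, a black ball with four white ones, 73 mm wide, 57 mm high; origin under its centre; bystander near the drum
- atom_tin: grey tin full of coloured balls, 200 x 260 x 55 mm, 1.6 kg; origin under its centre; bystander at the left
- textbook: open textbook, 240 x 300 x 20 mm; origin under its centre; bystander at the right
- pen: blue pen lying on the desk, 137 x 10 x 10 mm; origin under its middle; bystander
- eraser: white and green eraser, 55 x 22 x 13 mm; origin under its centre; bystander
- pencil_cup: white cup with pencils, 72 mm across, 135 mm high with the pencils; origin under its centre; bystander

How it is judged:
By the outcome, as a careful person would: the job done as asked, in the order asked, and still so for the second after the job is handed in, with the robot touching nothing.
It also fails if it takes over 48 s, if anything falls off the work surface, if the arm or the gripper's body presses on something with over 40 N, if the wrist force passes 120 N, or if a joint passes its speed limit or range.

### The arm

A 7-joint arm with a two-finger parallel gripper is mounted at the origin on the work surface. World frame = base frame: x ahead of the robot, y to its left, z up, the work surface at z = 0. Lengths are in m, angles in rad, forces in N, time in s.
With the tool pointing down it reaches from about 0.425 to 0.95 m from the base axis. Payload 4.7 kg.
Tool frame: the origin (TCP) lies on the centre line of the jaws, within the pads' length; the fingertips stand 8 mm ahead of it and the grasp point (between the pads) lies 11 mm behind it (tip_reach is the distance from the TCP to the fingertips, in m); z points along the fingers, y is the line along which they close (so a half turn about z gives the same grasp; the last joint's range is limited). The gripper opens to 85 mm and grips with 20 to 120 N. Pads are 22 mm wide; open, the fingers measure 114 mm over their backs; the gripper's body (76 mm by 85 mm) begins 54 mm behind the grasp point. The pads swing forward as they close: fully open they stand 13 mm farther back than shut.
Start: joints at [-1.225, 0.469, -0.049, 1.532, 0.024, 1.141, -0.082], TCP at [0.247, 0.628, 0.239] pointing down, gripper open.
Joint ranges: [-2.59, 2.59], [-0.33, 1.99], [-1.39, 1.29], [0.1, 2.45], [-1.04, 4.18], [0.21, 1.99], [-2.66, 2.66]. Speed limits (rad/s): [2.57, 2.57, 3.14, 3.14, 3.14, 3.14, 3.14].

### API

Orientations are given as a unit quaternion [w, x, y, z].
In Python, from rig import read_state, capture, close_job, tip_reach gives the robot as it stands. The module is installed in compiled form; this text tells all that it offers.
- The arm moves only by the tool servo_tool, never from a script. Its argument "targets" is a list of rows, each a list of 7 numbers: the shift along the tool's x, y, z in mm, then the turn, a rotation vector about the tool's x, y, z in units of 5 degrees (1.0 is 5 degrees), then the opening, from 0 (shut) to 1 (fully open). A call has 1 to 8 rows; each row is the pose to reach, as a shift and turn from the pose commanded when the call began, along the tool's axes at that moment; what a row does not reach only later rows make up. A row lasts 1/10 s, in which the tool goes at most 50 mm and 8.59 degrees, less where a joint would pass 70% of its speed; a pose out of reach is approached as far as the arm can. A call with a gripper value outside its range is refused whole. The fingers move at their own pace and stop on an object; "squeeze" is the grip in N (left out, the last holds). Time passes only in rows, so rows that repeat a pose let the fingers close. It gives the time, the measured TCP pose, the force and the opening at its end, in the units of the state.
- read_state(): the state, without advancing time (a new reading comes with each control period).
- capture(name): name is "scene" or "top" or "wrist"; returns a dict with "img" (420x560x3 uint8, blue, green, red), "K" (3x3 intrinsics, pixels), "R" (3x3) and "t" (3): a world point X has camera coordinates R X + t. Camera axes: x right, y down, z forward; pixel columns grow to the right and rows downward; lengths in m; the calibration is good to about 2 mm. The wrist camera is an equidistant fisheye: a pixel r from the principal point sees the ray r / f radians off the axis. A picture is of the moment at which its call begins. There is no depth.
- close_job(): hands the job in, once; it reports no verdict.
The state is a dict: "clock": time; "qpos": joint angles; "qvel": joint speeds; "joint_torque": joint torques, N m; "position": TCP position; "tool_rot": TCP orientation; "wrist_force": force on the tool from outside, world axes, zero at the start; "moment": the same for the moment, N m; "width": finger opening in m.
Only numpy, scipy, OpenCV 4.12 (cv2) and the standard library are available. Lean on these libraries where they do the work, as an engineer would, in place of code of your own. Each camera call takes 0.05 s, during which the arm holds its last target. There are 200 camera calls.

## Working session

There is one attempt and no reset: what is moved stays moved. The work goes in short steps, Python scripts to look and compute and a tool call to move; the robot and the scene stay as the last step left them, time stands still between calls to the robot, and variables do not carry over. Pictures are saved under pics/ and viewed, on a budget of 10 in all, crops included, one or two more only if the job needs it, and the job is handed in when it is done.

Besides the shell and the picture viewer there is one more tool, called after "Emit:" as a command line: name --pt "numbers of a row" for each row, then --argument value for the rest. servo_tool: Moves the arm, as the interface text tells. Its arguments: {"type":"object","properties":{"targets":{"type":"array","items":{"type":"array","items":{"type":"number"}}},"squeeze":{"type":"number"}},"required":["targets"]}

```bash
mkdir -p pics
python3 - <<'E'
from rig import read_state, capture, tip_reach
import cv2,numpy as np,pickle
s=read_state(); print({k:np.round(v,3) for k,v in s.items()}, tip_reach)
d={}
for n in("scene","top"):
    c=capture(n); d[n]=c; cv2.imwrite(f"pics/{n}0.png",c["img"]); print(n,c["K"].round(1).tolist(),c["R"].round(3).tolist(),c["t"].round(3))
pickle.dump(d,open("d0.pkl","wb"))
E
```

```text
{'clock': np.float64(0.0), 'qpos': array([-1.225,  0.469, -0.049,  1.534,  0.024,  1.141, -0.082]), 'qvel': array([-0.001, -0.002,  0.001,  0.001, -0.002, -0.001, -0.001]), 'joint_torque': array([-0.0000e+00, -5.1030e+01, -4.7000e-02, -2.3771e+01,  1.1000e-02,
        8.0000e-03,  0.0000e+00]), 'position': array([0.247, 0.628, 0.238]), 'tool_rot': array([-0.   ,  0.186,  0.982, -0.001]), 'wrist_force': array([ 0.179, -0.794,  0.109]), 'moment': array([ 0.004, -0.01 ,  0.046]), 'width': np.float64(0.085)} 0.008
scene [[479.4, 0.0, 276.3], [0.0, 479.4, 209.2], [0.0, 0.0, 1.0]] [[-0.806, 0.592, -0.011], [0.33, 0.434, -0.838], [-0.492, -0.679, -0.545]] [ 0.45  -0.086  1.644]
top [[449.8, 0.0, 270.7], [0.0, 449.8, 202.4], [0.0, 0.0, 1.0]] [[0.024, -0.999, 0.024], [-0.984, -0.028, -0.175], [0.175, -0.02, -0.984]] [-0.03   0.527  1.198]
```

View pics/scene0.png

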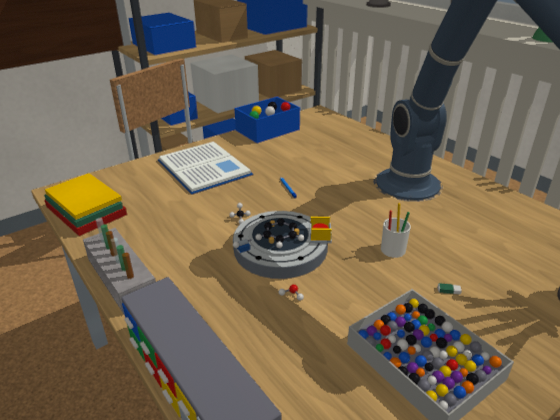

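View pics/top0.png

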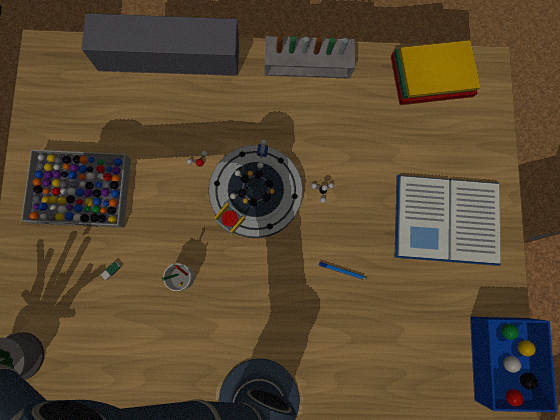

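The top view shows the drum centred near (255,192), the red cap in its yellow cheeks near (230,218) and the guide block near (263,150). I'll enlarge both views of the drum.

Run:
```python
import cv2,pickle,numpy as np
d=pickle.load(open("d0.pkl","rb"))
a=cv2.resize(d["top"]["img"][135:245,200:310],None,fx=5,fy=5,interpolation=cv2.INTER_CUBIC)
b=cv2.resize(d["scene"]["img"][200:280,225:335],None,fx=5,fy=5,interpolation=cv2.INTER_CUBIC)
b=cv2.copyMakeBorder(b,0,150,0,0,cv2.BORDER_CONSTANT)
m=np.hstack([a,b]); m=cv2.convertScaleAbs(m,alpha=1.4,beta=10)
cv2.imwrite("pics/m1.png",cv2.resize(m,(800,400)))
for n in d:
    im=d[n]["img"]; h=cv2.cvtColor(im,cv2.COLOR_BGR2HSV)
    red=(((h[...,0]<6)|(h[...,0]>174))&(h[...,1]>180)&(h[...,2]>60)).astype(np.uint8)
    yel=((h[...,0]>18)&(h[...,0]<32)&(h[...,1]>180)&(h[...,2]>60)).astype(np.uint8)
    for nm,k in(("red",red),("yel",yel)):
        r=cv2.connectedComponentsWithStats(k)
        for st,c in zip(r[2][1:],r[3][1:]):
            if st[4]>15: print(n,nm,st,c.round(1))
```

```text
scene red [281 103   9   7  50] [285. 106.]
scene red [ 45 200  52  36 314] [ 73.2 222.1]
scene red [102 207  24  17 176] [114.1 215.4]
scene red [389 211   2  18  22] [389.5 219.5]
scene red [313 224  14   4  38] [320.1 225.3]
scene red [289 285   9   8  50] [293.  288.3]
scene red [380 325  11  10  80] [385.  329.7]
scene red [430 334   8   7  38] [433.4 337.1]
scene red [381 339  10  10  71] [385.6 343.1]
scene red [144 353  32  43 283] [160.8 371.6]
scene red [447 359  11  11  84] [452.1 364.1]
scene yel [252 106   9   8  40] [256.6 109. ]
scene yel [  45  174   77   45 1987] [ 82.6 195.3]
scene yel [397 203   3  28  53] [398. 216.]
scene yel [311 216  19  10 142] [319.8 219.4]
scene yel [311 228  21  12 229] [320.4 233.7]
scene yel [409 299  10   9  60] [413.9 302.6]
scene yel [419 325  10  10  61] [424.4 329.2]
scene yel [460 334  11  10  88] [465.2 338.6]
scene yel [446 346  30  26 282] [461.  358.6]
scene yel [440 366  11  11  84] [445.5 370.4]
scene yel [160 378  36  42 363] [179.1 400.3]
scene yel [426 384  22  17 175] [438.  391.3]
top red [401  90  76  13 235] [439.   96.2]
top red [196 159   8   7  42] [199.2 162. ]
top red [ 96 165   8   7  39] [ 99.7 168.2]
top red [104 173   7   8  47] [107.  176.3]
top red [ 52 188   8   7  44] [ 55.4 190.7]
top red [ 76 199   6   5  24] [ 78.7 201.1]
top red [222 211  16  16 200] [229.2 218.1]
top red [506 390  17  16 198] [514.5 398. ]
top yel [ 399   40   82   57 3661] [439.2  68.2]
top yel [ 47 154   8   8  50] [ 50.4 157.6]
top yel [ 44 163   9   8  53] [ 47.7 166.8]
top yel [ 52 179   8   8  47] [ 55.5 182.4]
top yel [ 42 196  24   8 146] [ 53.5 199.5]
top yel [ 85 198   8   8  50] [ 88.5 201.8]
top yel [214 203  14  17  63] [220.9 211.1]
top yel [ 55 213   9   8  55] [ 59.2 216.2]
top yel [108 216   8   7  49] [111.7 219.1]
top yel [230 217  15  16  58] [236.9 224.3]
top yel [518 341  17  15 204] [526.2 348. ]
```

View pics/m1.png

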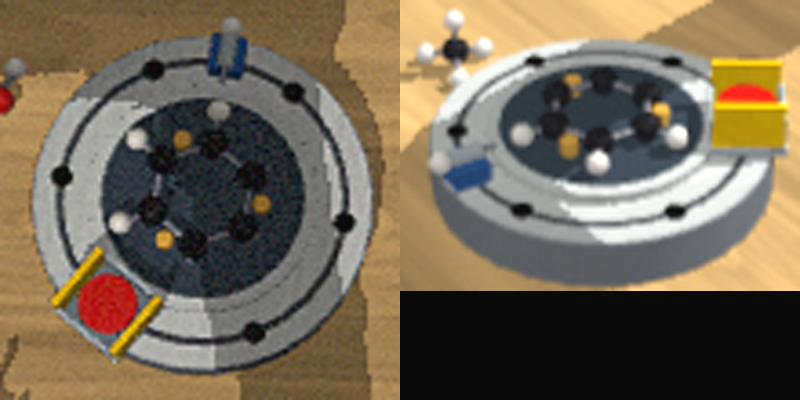

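```bash
cat > h.py <<'E'
import numpy as np
from scipy.optimize import least_squares
def proj(c,X):
    p=np.atleast_2d(X)@c["R"].T+c["t"]; p=p@c["K"].T; return p[:,:2]/p[:,2:]
def tri(obs):  # [(cam,(u,v))]
    return least_squares(lambda X:np.concatenate([proj(c,X)[0]-u for c,u in obs]),[.5,0,.05])
E
python3 - <<'E'
from h import *; import pickle
d=pickle.load(open("d0.pkl","rb"))
T=np.array([(153,70),(292,92),(344,222),(254,332),(62,175)])/3.636+[200,135]
S=(np.array([(535,61),(672,61),(458,131),(522,210),(675,211)])-[400,0])/3.636+[225,200]
def near(p,X,c):
    q=proj(c,X); i=np.argmin(((q-p)**2).sum(1)); return q[i]-p
def res(v,useS=True,useT=True):
    a=v[2]+np.arange(6)*np.pi/3
    X=np.c_[v[0]+.11*np.cos(a),v[1]+.11*np.sin(a),np.full(6,v[3])]
    r=[]
    if useT: r+=[near(p,X,d["top"]) for p in T]
    if useS: r+=[near(p,X,d["scene"]) for p in S]
    return np.concatenate(r)
best=None
for y0 in np.arange(0,1.05,.15):
    f=least_squares(res,[.55,.03,y0,.04]); 
    if best is None or f.cost<best.cost: best=f
print(best.x,best.cost); print(res(best.x).round(1).reshape(-1,2).tolist())
v=best.x
red=tri([(d["top"],(229.2+.3,218.1)),(d["scene"],(320,227))]).x
# cheeks tops
for z in(.072,):
    # ray at z from top
    f=least_squares(lambda p:proj(d["top"],[p[0],p[1],z])[0]-np.array([229.5,218.1]),[.5,0]); print("cap top-view z.072",f.x)
    q=f.x-v[:2]; print("r",np.hypot(*q),"ang",np.degrees(np.arctan2(q[1],q[0])))
for k in range(6):
    a=v[2]+k*np.pi/3; print(k,np.degrees(a),(v[:2]+.11*np.array([np.cos(a),np.sin(a)])).round(4))
print("red tri",red)
for n,p in(("water",(199,162)),("meth",(323,188)),("pencup",(178,277))):
    f=least_squares(lambda q:proj(d["top"],[q[0],q[1],.02])[0]-np.array(p),[.5,0]); print(n,f.x)
E
```

```text
[0.56247345 0.02571487 0.38772351 0.04381632] 0.26286639974773013
[[0.0, -0.3], [0.3, -0.1], [0.1, 0.0], [-0.1, 0.1], [-0.3, 0.2], [0.1, 0.0], [-0.1, 0.2], [-0.3, -0.1], [0.0, -0.0], [0.2, 0.0]]
cap top-view z.072 [0.476779   0.09345113]
r 0.10923250249425526 ang 141.6757673190164
0 22.214920828166875 [0.6643 0.0673]
1 82.21492082816687 [0.5774 0.1347]
2 142.21492082816687 [0.4755 0.0931]
3 202.21492082816687 [ 0.4606 -0.0159]
4 262.21492082816684 [ 0.5476 -0.0833]
5 322.2149208281669 [ 0.6494 -0.0417]
red tri [0.47672098 0.09272989 0.07578521]
water [0.6435753  0.19072668]
meth [ 0.5779301 -0.1653412]
pencup [0.31785372 0.2310687 ]
```

```bash
cat >> h.py <<'E'
from scipy.spatial.transform import Rotation as Rt
C=np.array([.5625,.0257]); A0=142.2   # axis, plunger angle deg
def goal(th,tipz,r=.11,lead=0.):
    """pose with tool y radial inward; th deg turned, lead m tangential anticlockwise"""
    a=np.radians(A0+th); er=np.array([np.cos(a),np.sin(a)]); et=np.array([-er[1],er[0]])
    p=np.r_[C+r*er+lead*et,tipz+.008]
    y=np.r_[-er,0]; z=np.array([0,0,-1.]); return p,Rt.from_matrix(np.c_[np.cross(y,z),y,z])
def delta(p,R,p0,R0):
    return np.r_[R0.inv().apply(p-p0)*1000,(R0.inv()*R).as_rotvec(degrees=True)/5].round(2)
def now():
    from rig import read_state
    s=read_state(); q=s["tool_rot"]; return np.array(s["position"]),Rt.from_quat(q,scalar_first=True),s
E
python3 -c "
from h import *
p0,R0,s=now(); print(delta(*goal(0,.13),p0,R0))"
```

```text
[-4.0846e+02 -4.1359e+02  1.0112e+02 -1.0000e-02  2.0000e-02  2.1270e+01]
```

Emit:
servo_tool --pt "-408 -414 40 0 0 21.3 0" --pt "-408 -414 40 0 0 21.3 0" --pt "-408 -414 40 0 0 21.3 0" --pt "-408 -414 40 0 0 21.3 0" --pt "-408 -414 40 0 0 21.3 0" --pt "-408 -414 40 0 0 21.3 0" --pt "-408 -414 40 0 0 21.3 0" --pt "-408 -414 40 0 0 21.3 0" --squeeze 40

```text
clock: 0.9
position: [0.4039, 0.2591, 0.2116]
tool_rot: [-0.0, 0.711, 0.704, -0.0]
wrist_force: [1.1, 0.1, -0.1]
width: -0.0002
```

```bash
python3 -c "
from h import *
p0,R0,s=now(); print(p0,s['clock'],s['qpos'].round(2),s['qvel'].round(2),delta(*goal(0,.13),p0,R0))"
```

```text
[0.40388806 0.25906395 0.2116066 ] 0.9 [-0.92  0.18  0.3   2.03 -0.07  0.94 -0.6 ] [ 0.51 -0.13  0.53  0.27 -0.07 -0.13 -0.42] [-165.24   73.35   73.56   -0.     -0.      7.45]
```

Emit:
servo_tool --pt "-165 73 15 0 0 7.4 0" --pt "-165 73 15 0 0 7.4 0" --pt "-165 73 15 0 0 7.4 0" --pt "-165 73 15 0 0 7.4 0" --pt "-165 73 15 0 0 7.4 0" --pt "-165 73 15 0 0 7.4 0" --pt "-165 73 15 0 0 7.4 0"

```text
clock: 1.6
position: [0.4757, 0.0965, 0.1966]
tool_rot: [-0.0, 0.895, 0.445, -0.0]
wrist_force: [0.1, -0.1, -0.3]
width: -0.0001
```

```bash
python3 -c "
from h import *
p0,R0,s=now(); print(p0,s['clock'],s['qpos'].round(2),np.abs(s['qvel']).max(),delta(*goal(0,.13),p0,R0))"
```

```text
[0.47569552 0.09646092 0.19660992] 1.6 [-0.72  0.22  0.51  2.04 -0.13  0.91 -0.79] 0.009642371987577818 [-2.720e+00  1.960e+00  5.861e+01 -1.000e-02  0.000e+00  1.400e-01]
```

Emit:
servo_tool --pt "-2.7 2 40 0 0 0.14 0" --pt "-2.7 2 74 0 0 0.14 0" --pt "-2.7 2 74 0 0 0.14 0" --pt "-2.7 2 74 0 0 0.14 0"

```text
clock: 2.0
position: [0.4759, 0.0931, 0.1231]
tool_rot: [-0.0, 0.898, 0.44, -0.0]
wrist_force: [0.4, 0.6, 0.6]
width: -0.0001
```

Run:
```python
from h import *; from rig import capture; import cv2,pickle
p0,R0,s=now(); print(p0,s['wrist_force'].round(1),delta(*goal(0,.1),p0,R0))
w=capture("wrist"); t=capture("top"); c=capture("scene"); pickle.dump((w,t,c),open("d1.pkl","wb"))
m=np.hstack([cv2.resize(w["img"],(480,360)),cv2.resize(c["img"][190:280,270:350],(320,360),interpolation=cv2.INTER_CUBIC)])
cv2.imwrite("pics/m2.png",m)
```

```text
[0.47591107 0.09312437 0.12305814] [0.4 0.6 0.6] [-2.000e-01 -2.500e-01  1.506e+01 -0.000e+00  1.000e-02 -1.000e-02]
```

View pics/m2.png

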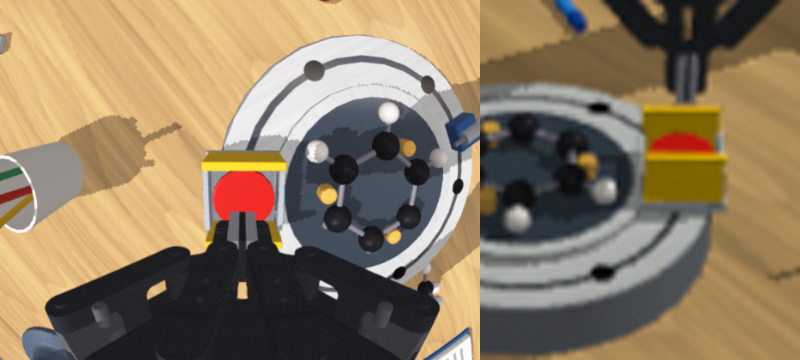

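The fingertips stand over the cap, centred between the cheeks; in the wrist view the benzene is clear of the fingers. Going down.

Emit:
servo_tool --pt "0 0 25 0 0 0 0" --pt "0 0 40 0 0 0 0" --pt "0 0 46 0 0 0 0" --pt "0 0 46 0 0 0 0"

```text
clock: 2.55
position: [0.4762, 0.0929, 0.0775]
tool_rot: [-0.0, 0.898, 0.439, 0.0]
wrist_force: [-1.8, 0.5, 4.7]
width: 0.0001
```

Emit:
servo_tool --pt "0 0 4 0 0 0 0" --pt "0 0 8 0 0 0 0" --pt "0 0 8 0 0 0 0"

```text
clock: 2.85
position: [0.4765, 0.0931, 0.0702]
tool_rot: [-0.001, 0.898, 0.439, 0.001]
wrist_force: [-2.4, 1.0, 7.5]
width: -0.0001
```

Emit:
servo_tool --pt "0 0 1.5 0 0 0 0" --pt "0 0 3 0 0 0 0" --pt "0 0 3 0 0 0 0"

```text
clock: 3.15
position: [0.4766, 0.0932, 0.0675]
tool_rot: [-0.001, 0.898, 0.439, 0.001]
wrist_force: [-2.4, 0.9, 8.5]
width: 0.0001
```

Run:
```python
from h import *
p0,R0,s=now(); print(p0,s['wrist_force'])
# lead 13 then sweep; rows from the current pose
for th,l in((0,.012),(4,.013),(8,.013),(12,.013),(16,.013),(20,.013),(24,.013)):
    print(th,delta(*goal(th,p0[2]-.008,lead=l),*goal(0,p0[2]-.008)))
```

```text
[0.4765634  0.09321446 0.06754191] [-2.3574336   0.85473045  8.45852519]
0 [-12.   0.   0.   0.   0.   0.]
4 [-20.64   1.17   0.     0.     0.    -0.8 ]
8 [-28.18   2.88   0.     0.     0.    -1.6 ]
12 [-35.59   5.11   0.     0.     0.    -2.4 ]
16 [-42.82   7.84   0.     0.     0.    -3.2 ]
20 [-49.84  11.08   0.     0.     0.    -4.  ]
24 [-56.62  14.8    0.     0.     0.    -4.8 ]
```

Emit:
servo_tool --pt "-4 0 0 0 0 0 0" --pt "-8 0 0 0 0 0 0" --pt "-12 0 0 0 0 0 0" --pt "-16 0.3 0 0 0 -0.2 0" --pt "-20.5 1.2 0 0 0 -0.8 0" --pt "-24.5 2 0 0 0 -1.2 0" --pt "-28.2 2.9 0 0 0 -1.6 0" --pt "-28.2 2.9 0 0 0 -1.6 0"

```text
clock: 3.95
position: [0.4628, 0.0687, 0.0681]
tool_rot: [0.0, 0.866, 0.501, 0.002]
wrist_force: [-1.4, -0.6, 7.9]
width: 0.0001
```

Run:
```python
from h import *; from rig import capture; import cv2
p0,R0,s=now(); print(p0,s['wrist_force'].round(1),delta(*goal(8,.0595,lead=.013),p0,R0))
w=capture("wrist"); t=capture("top"); 
m=np.hstack([cv2.resize(w["img"],(440,330)),cv2.resize(t["img"][135:245,190:310],(360,330),interpolation=cv2.INTER_CUBIC)])
cv2.imwrite("pics/m3.png",m)
```

```text
[0.46275691 0.06872443 0.06807775] [-1.4 -0.6  7.9] [-0.77 -2.06  0.57  0.03 -0.04 -0.02]
```

View pics/m3.png

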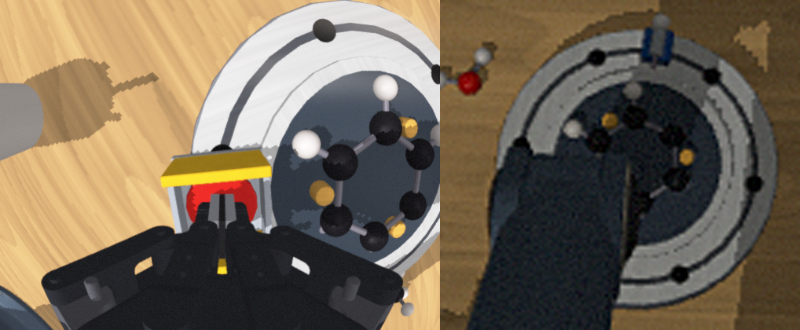

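```bash
cat >> h.py <<'E'
def rows(ths,tipz,lead,p0,R0):
    for th in ths: print(th,delta(*goal(th,tipz,lead=lead),p0,R0).round(1).tolist())
E
python3 - <<'E'
from h import *
p0,R0,s=now(); R0=goal(8,.06)[1]; rows(range(11,33,3),.059,.013,p0,R0)
E
```

```text
11 [-6.5, -1.2, 1.0, 0.0, 0.0, -0.6]
14 [-12.2, -0.1, 1.0, 0.0, 0.0, -1.2]
17 [-17.8, 1.3, 1.0, 0.0, 0.0, -1.8]
20 [-23.3, 3.0, 1.0, 0.0, 0.0, -2.4]
23 [-28.8, 5.0, 1.0, 0.0, 0.0, -3.0]
26 [-34.1, 7.3, 1.0, 0.0, 0.0, -3.6]
29 [-39.3, 9.9, 1.0, 0.0, 0.0, -4.2]
32 [-44.4, 12.7, 1.0, 0.0, 0.0, -4.8]
```

Emit:
servo_tool --pt "-6.5 -1.2 1 0 0 -0.6 0" --pt "-12.2 0 1 0 0 -1.2 0" --pt "-17.8 1.3 1 0 0 -1.8 0" --pt "-23.3 3 1 0 0 -2.4 0" --pt "-28.8 5 1 0 0 -3 0" --pt "-34 7.3 1 0 0 -3.6 0" --pt "-39.3 10 1 0 0 -4.2 0" --pt "-44.4 12.7 1 0 0 -4.8 0"

```text
clock: 4.85
position: [0.4535, 0.0242, 0.0675]
tool_rot: [0.002, 0.742, 0.67, 0.004]
wrist_force: [1.0, 2.5, 9.1]
width: 0.0
```

Run:
```python
from h import *
p0,R0,s=now(); print(p0,s['wrist_force'].round(1),delta(*goal(32,.059,lead=.013),p0,R0))
R0=goal(32,.06)[1]; rows(range(35,53,3),.059,.013,p0,R0)
```

```text
[0.45352476 0.02417278 0.06748887] [1.  2.5 9.1] [-0.47 -1.74  0.47  0.09 -0.03  0.  ]
35 [-6.2, -0.9, 0.5, 0.0, 0.0, -0.6]
38 [-11.9, 0.2, 0.5, 0.0, 0.0, -1.2]
41 [-17.5, 1.6, 0.5, 0.0, 0.0, -1.8]
44 [-23.0, 3.4, 0.5, 0.0, 0.0, -2.4]
47 [-28.5, 5.4, 0.5, 0.0, 0.0, -3.0]
50 [-33.8, 7.7, 0.5, 0.0, 0.0, -3.6]
```

Emit:
servo_tool --pt "-6.2 -0.9 0.5 0 0 -0.6 0" --pt "-11.9 0.2 0.5 0 0 -1.2 0" --pt "-17.5 1.6 0.5 0 0 -1.8 0" --pt "-23 3.4 0.5 0 0 -2.4 0" --pt "-28.5 5.4 0.5 0 0 -3 0" --pt "-31 6.5 0.5 0 0 -3.3 0" --pt "-31 6.5 0.5 0 0 -3.3 0"

```text
clock: 5.55
position: [0.4584, -0.0079, 0.0675]
tool_rot: [0.004, 0.639, 0.769, 0.004]
wrist_force: [3.2, 0.5, 8.6]
width: 0.0
```

Run:
```python
from h import *; from rig import capture; import cv2
p0,R0,s=now(); print(p0,s['wrist_force'].round(1),delta(*goal(48.5,.059,lead=.013),p0,R0))
w=capture("wrist"); t=capture("scene"); 
m=np.hstack([cv2.resize(w["img"],(440,330)),cv2.resize(t["img"][190:300,225:345],(360,330),interpolation=cv2.INTER_CUBIC)])
cv2.imwrite("pics/m4.png",m)
```

```text
[ 0.45840848 -0.00794422  0.06745421] [3.2 0.5 8.6] [ 0.73 -1.48  0.44  0.13  0.02 -0.03]
```

View pics/m4.png

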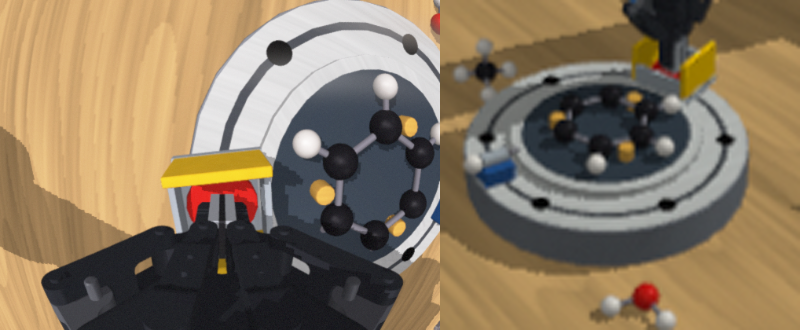

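The cup has turned nearly to the next hole (first hole now bare at (725,140) in the scene crop). Lift the tip off the cap, staying between the cheeks, and push the last bit on the cheek.

Emit:
servo_tool --pt "0 0 -6 0 0 0 0" --pt "0 0 -12 0 0 0 0" --pt "0 0 -17.5 0 0 0 0" --pt "0 0 -17.5 0 0 0 0"

```text
clock: 6.05
position: [0.4533, -0.0078, 0.0826]
tool_rot: [0.0, 0.639, 0.769, 0.0]
wrist_force: [0.1, -0.0, -0.5]
width: 0.0001
```

Run:
```python
from h import *
p0,R0,s=now(); print(p0,s['wrist_force'].round(1),delta(*goal(48,.077,lead=.013),p0,R0))
R0=goal(48.5,.06)[1]; rows(range(50,64,2),.077,.013,p0,R0)
```

```text
[ 0.45326481 -0.00784884  0.08262734] [ 0.1 -0.  -0.5] [ 0.65  3.46 -2.37  0.01 -0.    0.07]
50 [-3.2, 3.9, -2.4, 0.0, 0.0, -0.3]
52 [-7.0, 4.6, -2.4, 0.0, 0.0, -0.7]
54 [-10.8, 5.3, -2.4, 0.0, 0.0, -1.1]
56 [-14.6, 6.2, -2.4, 0.0, 0.0, -1.5]
58 [-18.3, 7.2, -2.4, 0.0, 0.0, -1.9]
60 [-22.0, 8.4, -2.4, 0.0, 0.0, -2.3]
62 [-25.6, 9.6, -2.4, 0.0, 0.0, -2.7]
```

Emit:
servo_tool --pt "-2 3.5 -2.4 0 0 -0.2 0" --pt "-5 4.2 -2.4 0 0 -0.5 0" --pt "-8 4.8 -2.4 0 0 -0.9 0" --pt "-11 5.3 -2.4 0 0 -1.1 0" --pt "-14.5 6.2 -2.4 0 0 -1.5 0" --pt "-17 6.8 -2.4 0 0 -1.8 0" --pt "-19 7.4 -2.4 0 0 -2 0" --pt "-19 7.4 -2.4 0 0 -2 0"

```text
clock: 6.85
position: [0.4642, -0.0259, 0.0841]
tool_rot: [0.0, 0.57, 0.822, -0.0]
wrist_force: [-0.7, -0.7, -0.4]
width: 0.0001
```

Run:
```python
from h import *
p0,R0,s=now(); print(p0,s['wrist_force'].round(1),delta(*goal(60,.077,lead=.013),p0,R0))
```

```text
[ 0.46419759 -0.02589065  0.08414755] [-0.7 -0.7 -0.4] [-2.36  0.58 -0.85  0.01  0.01 -0.33]
```

Emit:
servo_tool --pt "-1 0.3 0 0 0 -0.1 0" --pt "-2 0.5 0 0 0 -0.3 0" --pt "-2 0.5 0 0 0 -0.3 0"

```text
clock: 7.15
position: [0.4652, -0.0272, 0.0843]
tool_rot: [0.0, 0.559, 0.829, 0.0]
wrist_force: [0.4, 0.8, -0.2]
width: 0.0002
```

Emit:
servo_tool --pt "-1 0.3 0 0 0 0 0" --pt "-2 0.5 0 0 0 0 0" --pt "-2 0.5 0 0 0 0 0"

```text
clock: 7.45
position: [0.4662, -0.0285, 0.0842]
tool_rot: [-0.0, 0.559, 0.829, 0.0]
wrist_force: [-0.2, 0.9, 0.3]
width: 0.0003
```

Run:
```python
from h import *; from rig import capture; import cv2
p0,R0,s=now(); print(p0,s['wrist_force'].round(1),delta(*goal(60,.077,lead=.013),p0,R0))
w=capture("wrist"); t=capture("scene"); 
m=np.hstack([cv2.resize(w["img"],(440,330)),cv2.resize(t["img"][190:300,225:345],(360,330),interpolation=cv2.INTER_CUBIC)])
cv2.imwrite("pics/m5.png",m)
```

```text
[ 0.46621103 -0.02848882  0.08420055] [-0.2  0.9  0.3] [ 0.79 -0.38 -0.8  -0.   -0.   -0.03]
```

View pics/m5.png

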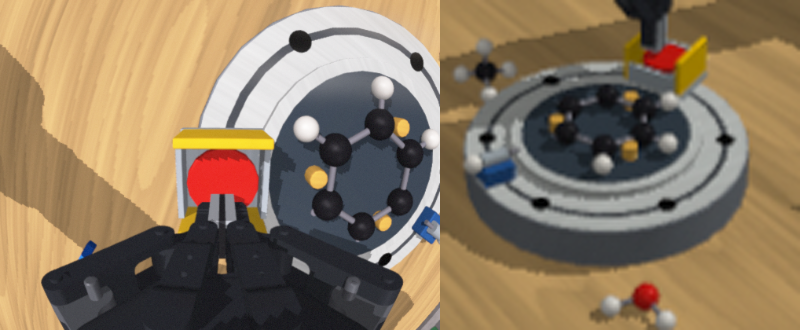

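Emit:
servo_tool --pt "-1 0.2 0 0 0 0 0" --pt "-2 0.2 0 0 0 0 0" --pt "-2 0.2 0 0 0 0 0"

```text
clock: 7.85
position: [0.4674, -0.0303, 0.0842]
tool_rot: [0.0, 0.559, 0.829, 0.0]
wrist_force: [0.6, 1.1, -0.8]
width: 0.0002
```

Run:
```python
from h import *; from rig import capture; import cv2
t=capture("scene"); im=t["img"]; h=cv2.cvtColor(im,cv2.COLOR_BGR2HSV)
yel=((h[...,0]>18)&(h[...,0]<32)&(h[...,1]>180)&(h[...,2]>40)).astype(np.uint8)
red=(((h[...,0]<6)|(h[...,0]>174))&(h[...,1]>180)&(h[...,2]>60)).astype(np.uint8)
for nm,k in(("red",red),("yel",yel)):
    r=cv2.connectedComponentsWithStats(k)
    for st,c in zip(r[2][1:],r[3][1:]):
        if st[4]>8 and 270<c[0]<345 and 190<c[1]<245: print(nm,st,c.round(1))
for th in(52,54,56,58,60):   # trailing cheek outline: 50 wide radially, z .05-.088
    a=np.radians(A0+th); er=np.array([np.cos(a),np.sin(a)]); et=np.array([-er[1],er[0]])
    P=[np.r_[C+(.11+r)*er+l*et,z] for r in(-.025,.025) for l in(-.031,-.025) for z in(.05,.088)]
    q=proj(t,P); cap=proj(t,[np.r_[C+.11*er,z] for z in(.072,.062)])
    print(th,"trailing x",q[:,0].min().round(1),q[:,0].max().round(1),"y",q[:,1].min().round(1),q[:,1].max().round(1),"cap up/riding",cap.round(1).tolist())
```

```text
red [292 205  14   9  70] [298.5 208.7]
yel [286 201   6  14  46] [288.4 206.8]
yel [303 202  11  19 119] [307.6 210.9]
52 trailing x 306.0 318.4 y 205.2 224.6 cap up/riding [[304.3, 210.6], [304.3, 213.5]]
54 trailing x 305.3 317.2 y 204.5 224.0 cap up/riding [[303.3, 210.2], [303.2, 213.0]]
56 trailing x 304.6 316.1 y 203.9 223.5 cap up/riding [[302.2, 209.7], [302.1, 212.6]]
58 trailing x 303.9 314.8 y 203.2 223.0 cap up/riding [[301.0, 209.3], [301.0, 212.2]]
60 trailing x 303.1 313.6 y 202.6 222.5 cap up/riding [[299.9, 208.9], [299.8, 211.8]]
```

Cheek and cap fit 60° with the cap fully up. Drawing back from the cheek and lifting clear.

Emit:
servo_tool --pt "4 0 0 0 0 0 0" --pt "8 0 0 0 0 0 0" --pt "11 0 -10 0 0 0 0" --pt "11 0 -30 0 0 0 0" --pt "11 0 -70 0 0 0 0" --pt "11 0 -115 0 0 0 0" --pt "11 0 -150 0 0 0 0" --pt "11 0 -150 0 0 0 0"

```text
clock: 8.7
position: [0.4661, -0.02, 0.2399]
tool_rot: [0.004, 0.559, 0.829, 0.004]
wrist_force: [0.3, 0.6, 0.2]
width: -0.0002
```

Emit:
servo_tool --pt "130 130 -30 0 0 0 0" --pt "130 130 -30 0 0 0 0" --pt "200 130 -30 0 0 0 0" --pt "250 130 -30 0 0 0 0" --pt "250 130 -30 0 0 0 0" --pt "250 130 -30 0 0 0 0" --pt "250 130 -30 0 0 0 0"

```text
clock: 9.4
position: [0.4869, 0.2678, 0.2641]
tool_rot: [-0.001, 0.554, 0.833, 0.001]
wrist_force: [-1.0, -0.7, -0.8]
width: -0.0004
```

Run:
```python
from h import *; from rig import capture; import cv2
p0,R0,s=now(); print(p0,s['clock'],s['wrist_force'].round(1))
t=capture("top"); c=capture("scene")
m=np.hstack([cv2.resize(t["img"][135:255,185:335],(440,352),interpolation=cv2.INTER_CUBIC),cv2.resize(c["img"][190:300,225:340],(360,352),interpolation=cv2.INTER_CUBIC)])
cv2.imwrite("pics/m6.png",cv2.convertScaleAbs(m,alpha=1.3,beta=10))
for n,x in(("top",t),("scene",c)):
    h=cv2.cvtColor(x["img"],cv2.COLOR_BGR2HSV)
    red=(((h[...,0]<6)|(h[...,0]>174))&(h[...,1]>180)&(h[...,2]>60)).astype(np.uint8)
    r=cv2.connectedComponentsWithStats(red)
    for st,ce in zip(r[2][1:],r[3][1:]):
        if st[4]>15 and 190<ce[0]<335 and 140<ce[1]<250: print(n,st,ce.round(1))
    a=np.radians(A0+60); er=np.array([np.cos(a),np.sin(a)])
    print("pred up/riding",proj(x,[np.r_[C+.11*er,z] for z in(.072,.062)]).round(1).tolist())
```

```text
[0.48691553 0.26783106 0.26410162] 9.4 [-1.  -0.7 -0.8]
top [196 159   8   7  44] [199.3 162. ]
top [263 217  15  16 198] [269.9 224.6]
pred up/riding [[270.0, 225.2], [269.9, 225.6]]
scene [292 205  13   9  79] [298.1 208.4]
pred up/riding [[299.9, 208.9], [299.8, 211.8]]
```

View pics/m6.png

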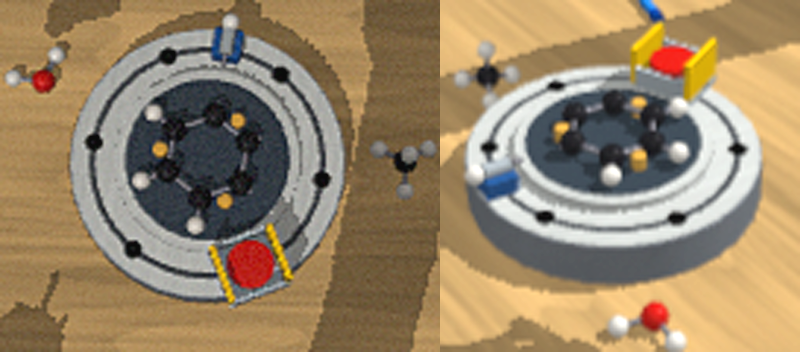

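Run:
```python
from h import *; import cv2,pickle
from rig import capture
def sim(c,th,z):
    a=np.radians(A0+th); er=np.array([np.cos(a),np.sin(a)]); et=np.array([-er[1],er[0]])
    S=16; m=np.zeros((420*4,560*4),np.uint8)
    b=np.linspace(0,2*np.pi,60)
    D=[np.r_[C+(.11+.0225*np.cos(i))*er+.0225*np.sin(i)*et,z] for i in b]
    cv2.fillPoly(m,[(proj(c,D)*4).astype(np.int32)],1)
    for l0,l1,h in((-.031,-.025,.088),(.025,.031,.088)):
        P=[np.r_[C+(.11+r)*er+l*et,zz] for r in(-.025,.025) for l in(l0,l1) for zz in(.05,h)]
        # only the cheek nearer the camera hides
        cam=-c["R"].T@c["t"]
        if (cam[:2]-C-.11*er)@et*np.sign(l0)>0: cv2.fillConvexPoly(m,cv2.convexHull((proj(c,P)*4).astype(np.int32)),0)
    y,x=np.nonzero(m); return (x.mean()/4).round(1),(y.mean()/4).round(1),y.min()/4,len(x)/16
d=pickle.load(open("d0.pkl","rb")); c=d["scene"]
print("start seen 320.1 225.3 area38",sim(c,0,.072),sim(c,0,.062))
for th in(58,59,60,61): print(th,"seen 298.1 208.4 top205 area79",sim(c,th,.072),sim(c,th,.062), "top:",sim(d["top"],th,.072))
```

```text
start seen 320.1 225.3 area38 (np.float64(320.3), np.float64(226.1), np.float64(223.25), 69.75) (np.float64(320.0), np.float64(227.4), np.float64(226.25), 22.75)
58 seen 298.1 208.4 top205 area79 (np.float64(300.0), np.float64(209.1), np.float64(205.0), 92.9375) (np.float64(299.4), np.float64(212.0), np.float64(208.0), 83.375) top: (np.float64(268.6), np.float64(225.5), np.float64(217.25), 224.1875)
59 seen 298.1 208.4 top205 area79 (np.float64(299.5), np.float64(208.9), np.float64(204.75), 93.875) (np.float64(298.9), np.float64(211.9), np.float64(207.75), 86.0) top: (np.float64(269.2), np.float64(225.3), np.float64(217.0), 225.375)
60 seen 298.1 208.4 top205 area79 (np.float64(298.9), np.float64(208.7), np.float64(204.75), 93.5) (np.float64(298.3), np.float64(211.6), np.float64(207.5), 86.0625) top: (np.float64(269.9), np.float64(225.0), np.float64(216.75), 224.5625)
61 seen 298.1 208.4 top205 area79 (np.float64(298.4), np.float64(208.5), np.float64(204.5), 95.5) (np.float64(297.9), np.float64(211.5), np.float64(207.25), 87.625) top: (np.float64(270.6), np.float64(224.8), np.float64(216.5), 224.125)
```

The camera model puts the cap at 60° (±0.5°) and at the fully-up height. The arm is clear, so I'm handing in.

```bash
python3 -c "
from rig import close_job; print(close_job())"
```

```text
the job is handed in; nothing more can be done
None
```

The table is in the next hole with the plunger up, and the job is handed in at about 9.5 s on the robot's clock.

**What I did:** With the jaws shut, I pressed the red plunger down about 12 mm, with a reading of about 8.5 N. I then swept it anticlockwise, held down, to roughly 48°. That angle is uncertain, because the cap may have been dragged along by friction rather than pushed by the cheek. There I lifted the tip off the cap, moved it on between the cheeks until the plunger was up at the next hole, then backed off and lifted clear.

**What the last checks showed:**
- **Angle:** the cap in the top view lies within about 0.5 px of the 60° prediction, and the cheek outline in the scene view also fits 60°.
- **Plunger height:** in the scene view the cap sits at row 208.4. The prediction is 208.7 if fully up and 211.6 if riding under the ring, so it is up.
- **Other objects:** the last picture shows the benzene seated on its pegs. The water and methane look undisturbed, and the water's red ball is within 0.1 px of its starting position. I did not measure the others.

**What disagreed or stayed unproven:**
- **No lock felt:** I never felt a clear push-back at the cheek; the readings stayed near noise, at about 1 N. The lock is judged from the camera views alone.
- **Small scene-view offset:** the cap's column in the scene view was 0.8 px off the prediction, which I did not chase.

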